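# Lock a gas filter into its push-fit fitting

## Robot

A 6-joint arm with a two-finger parallel gripper is mounted at the origin on the work surface. World frame = base frame: x ahead of the robot, y to its left, z up, the work surface at z = 0. Lengths are in m, angles in degrees, forces in N, time in s.
With the tool pointing down it reaches from about 0.25 to 0.775 m from the base axis. Payload 4 kg.
Tool frame: the origin (TCP) lies at the very end of the fingers, on their centre line; the grasp point (between the pads) lies 19 mm behind it; z points along the fingers, y is the line along which they close (so a half turn about z gives the same grasp; the last joint's range is limited). The gripper opens to 85 mm and grips with 20 to 120 N. Pads are 22 mm wide; open, the fingers measure 114 mm over their backs; the gripper's body (76 mm by 85 mm) begins 54 mm behind the grasp point. The pads swing forward as they close: fully open they stand 13 mm farther back than shut.
Start: joints at [68.692, 4.996, 78.535, -0, 96.463, -5.907], TCP at [0.146, 0.53, 0.231] pointing down, gripper open.
Joint ranges: [-177.83, 177.83], [-43.37, 116.18], [15.69, 146.23], [-61.86, 241.86], [9.47, 152.12], [-147.06, 147.06]. Speed limits (degrees/s): [159.86, 159.86, 180, 180, 180, 180].

## Interface

Orientations are given as a 3x3 rotation matrix whose columns are the frame's x, y, z axes.
In Python, from bench import bot, imaging, workorder, spotter gives the robot as it stands.
- The arm moves only by the tool apply_moves, never from a script. Its argument "deltas" is text: rows parted by semicolons, each of 7 numbers parted by spaces: the turn, a rotation vector about the tool's x, y, z in rad, then the shift along the tool's x, y, z in m, then the finger opening in m, from 0 to 0.0854. A call has 1 to 5 rows; each row shifts and turns the commanded pose from where the row before left it, along the tool's axes as they then stand; what a row does not reach is not made up. A row lasts 1/10 s, in which the tool goes at most 50 mm and 8.59 degrees, less where a joint would pass 70% of its speed; a pose out of reach is approached as far as the arm can. A call with a gripper value outside its range is refused whole. The fingers move at their own pace and stop on an object; "grip_force" is the grip in N (left out, the last holds). Time passes only in rows, so rows that do not move let the fingers close. It gives the time, the measured TCP pose, the force, the opening and the grip force at its end, in the units of the state.
- bot.state(): the state, without advancing time (a new reading comes with each control period).
- imaging.get_image(name): name is "side" or "top"; returns a dict with "color" (480x640x3 uint8, blue, green, red), "camera_matrix" (3x3 intrinsics, pixels), "extrinsics" (4x4, takes a point from camera to world coordinates). Camera axes: x right, y down, z forward; pixel columns grow to the right and rows downward; lengths in m; the calibration is good to about 2 mm. A picture is of the moment at which its call begins. There is no depth.
- workorder.close_job(): hands the job in; it is judged then, once.
Trained networks look in a picture, given as the dict that the camera call returned (one of the last four; its "shot" number tells which), for a name from the list of things; names that differ only in an ending like _2 or _b are one class to them, and where a whole thing is asked for, a point or a joint stands for the part that bears it (a point fixed in the world has none). Each returns a list of dicts, best first, with "confidence" (0 to 1); they miss things now and then, are a little off and sometimes report something else, mostly with a low value. They report only what shows in the picture. A call takes as long as a camera call. They do not tell look-alikes from the thing itself.
- spotter.recognise(picture, name): "bbox" ([left, top, width, height] in pixels, round what is visible of it).
The state is a dict: "time_s": time; "qpos": joint angles; "qvel": joint speeds; "effort": joint torques, N m; "ee_pos": TCP position; "tool_rot": TCP orientation; "force": force on the tool from outside, world axes, zero at the start; "moment": the same for the moment, N m; "grip_width": opening from 0.0 (shut) to 1.0 (fully open); "finger_force": force on a finger pad.
Only numpy, scipy, OpenCV 4.12 (cv2) and the standard library are available. Lean on these libraries where they do the work, as an engineer would, in place of code of your own. Each camera call takes 0.05 s, during which the arm holds its last target. There are 200 camera calls.

## Task

Take the blue-banded gas filter out of the plywood rack and push its stem gently straight down into the blue-collared push-fit fitting until it clicks in and locks; never ram it or wrench at it. Then keep hold and pull it upwards until the grip inside draws up a little and holds it, to prove it is locked, and let it settle back and let go of it. Leave the orange filter and everything else on the bench where it is.

Things in the scene. Friction and masses are not known exactly. Their poses are not given: they have to be found in the camera images.
- filter: The loose blue-banded gas filter, 70 to 140 g: upright white cylinder (grip here) 40 mm in diameter, 50 mm tall, blue band, grey nub 12 mm wide, 10 mm tall on top; below it, coaxial, a rigid stem 16 mm in diameter, 58 mm long. Origin on the axis at the underside of the 40 mm body; z up. It starts in the rack with that underside on the rack's top; lift it 60 mm to clear.
- filter_tip (a point): The lower end of the blue filter's stem, on its axis, 58 mm below the body origin. The nose is tapered: 9 mm wide at the tip, full 16 mm width 6 mm up. A locking groove runs round the stem 11 to 17.5 mm above the tip.
- port: Fixed gas pedestal with the blue push-fit fitting: black foot 104 x 104 x 22 mm, in its middle a square barrel 50 mm wide, 85 mm tall, blue collar on top, upright bore 18.2 mm in diameter. Origin at the centre of its underside, z up. In the bore sit spring jaws, a check valve and a hard stop, together at a depth set anew each time and not visible. Over 30 N between filter and fitting damages it.
- port_mouth (a point): Centre of the mouth of the blue bore, 85 mm above the bench. The stem locks with its tip 30 to 46 mm below it. About 12 mm before that the nose meets the jaws (up to 11 N to spread them), then slides at 1 to 3 N; the valve spring adds up to 5 N over the last 3.5 mm, then the jaws snap in. The hard stop is 1.5 mm farther: only there does the force rise steeply; 15 N on it is plenty.
- valve (a joint): How far the stem has pushed down the check valve inside the blue fitting, in m: 0 untouched, 0.0035 when locked in, about 0.005 when held against the hard stop. If the stem is pushed short of the lock and let go, springs push it back up.
- collet (a joint): How far a pull on the locked filter has drawn the collet (the ring that carries the jaws) up against its spring, in m: 0 at rest, at most 0.003. It begins to rise at a pull of about 4 N, is 0.0012 up at about 7 N and at its upper stop at about 11 N; it goes back by itself when the pull ends. An unlocked stem slides out without raising it.
- rack: Fixed plywood rack, 70 mm along its own x, 180 mm along its own y, top 80 mm above the bench, with two through holes 20.5 mm in diameter at y = +45 and -45 mm in which the two filters stand. Origin at the centre of its underside.
- spare_filter: The orange-banded filter, same shape as the blue one; stays in the rack.
- spare_port: Fixed pedestal like the blue one, but with an orange collar; not to be used. Origin at the centre of its underside.
- amber_jar: Amber jar, 52 mm in diameter, 70 mm tall; leave alone.
- beaker: Glass beaker, 68 mm in diameter, 85 mm tall; leave alone.
- tip_box: Pipette-tip box, 85 x 120 mm, 56 mm tall; leave alone.
- tube_rack: Green micro-tube rack, 60 x 110 mm, 32 mm tall; leave alone.
- marker: Black and red marker pen, 110 mm long, 14 mm thick; leave alone.
Mind the look-alikes: they are no part of the job. What is shaped like the filter but purple is not meant.

How it is judged (in metres and radians):
On the way, in this order (a step that is already met when the one before it is completed fails the run):
1. the blue filter's stem is pushed fully into the blue fitting (value of joint valve above 0.0028 m and horizontal distance between filter_tip and port_mouth below 0.003 m), for 0.1 s.
2. a pull upwards draws the collet up, so the lock holds (value of joint collet above 0.0012 m and horizontal distance between filter_tip and port_mouth below 0.003 m), for 0.2 s.
At the end, for the whole second after the job is handed in: Blue filter let go, still locked in the blue fitting: valve held open 2.5 mm or more, collet within 0.7 mm of rest, stem tip within 3 mm of the bore's axis, filter upright to 4 degrees and at rest; orange filter within 20 mm, other bystanders within 30 mm of their start (value of joint valve above 0.0025 m and value of joint collet below 0.0007 m and horizontal distance between filter_tip and port_mouth below 0.003 m and angle between filter's own z axis and vertical below 0.07 rad and linear speed of filter below 0.01 m/s and distance of spare_filter from where it was at the start of the episode below 0.02 m and distance of each of amber_jar, beaker, tip_box, tube_rack, marker from where it was at the start of the episode below 0.03 m); the robot touches nothing.
It fails at once if the filter is rammed or wrenched: more than 30 N between filter and blue pedestal (contact force between filter and port above 30 N).
It fails at once if the orange filter is moved by more than 20 mm (distance of spare_filter from where it was at the start of the episode above 0.02 m).
It fails at once if another bystander is moved by more than 30 mm (distance of any of amber_jar, beaker, tip_box, tube_rack, marker from where it was at the start of the episode above 0.03 m).
It also fails if it takes over 53 s, if anything falls off the work surface, if the arm or the gripper's body presses on something with over 40 N, if the wrist force passes 120 N, or if a joint passes its speed limit or range.

## Working session

There is one attempt and no reset: what is moved stays moved. The work goes in short steps, Python scripts to look and compute and a tool call to move; the robot and the scene stay as the last step left them, time stands still between calls to the robot, and variables do not carry over. Pictures are saved under pics/ and viewed, at most 10 in all, crops included, and the job is handed in when it is done.

Besides the shell and the picture viewer there is one more tool, called after "Call:" as name(argument=value, ...), one argument or row to a line, values as JSON. apply_moves: Moves the arm, as the interface text tells. Its arguments: {"type":"object","properties":{"deltas":{"type":"string"},"grip_force":{"type":"number"}},"required":["deltas"]}

```bash
mkdir -p pics
cat > h.py <<'E'
from bench import bot, imaging, workorder, spotter
import numpy as np, cv2
def proj(im,P):
    T=np.linalg.inv(im["extrinsics"]); p=im["camera_matrix"]@(T[:3,:3]@np.asarray(P,float)+T[:3,3]); return p[:2]/p[2]
def ray(im,uv,z):
    E=im["extrinsics"]; d=E[:3,:3]@np.linalg.inv(im["camera_matrix"])@np.array([uv[0],uv[1],1.]); o=E[:3,3]
    return o+d*(z-o[2])/d[2]
E
python3 - <<'E'
from h import *
for n in("top","side"):
    im=imaging.get_image(n); cv2.imwrite(f"pics/{n}0.png",im["color"]); print(n,im["extrinsics"].round(3).tolist(),im["camera_matrix"].round(1).tolist())
    for t in("filter","port","rack","spare_port"):
        print(t,[(np.round(b["bbox"]).tolist(),round(b["confidence"],2)) for b in spotter.recognise(im,t)[:4]])
s=bot.state();print(s["ee_pos"],s["tool_rot"],s["time_s"],s["force"])
E
```

```text
top [[-0.012, -0.994, 0.105, 0.412], [-1.0, 0.009, -0.025, 0.017], [0.024, -0.105, -0.994, 1.045], [0.0, 0.0, 0.0, 1.0]] [[477.7, 0.0, 324.2], [0.0, 477.7, 238.2], [0.0, 0.0, 1.0]]
filter [([416.0, 241.0, 24.0, 22.0], 0.84), ([358.0, 235.0, 25.0, 22.0], 0.83)]
port [([233.0, 193.0, 66.0, 70.0], 0.98)]
rack [([396.0, 214.0, 98.0, 65.0], 0.9)]
spare_port [([152.0, 213.0, 55.0, 56.0], 0.58)]
side [[0.826, -0.427, 0.369, 0.104], [-0.564, -0.611, 0.555, -0.634], [-0.012, -0.666, -0.746, 0.978], [0.0, 0.0, 0.0, 1.0]] [[587.3, 0.0, 316.6], [0.0, 587.3, 236.4], [0.0, 0.0, 1.0]]
filter [([323.0, 277.0, 24.0, 38.0], 0.92), ([355.0, 311.0, 22.0, 31.0], 0.64)]
port [([264.0, 197.0, 63.0, 64.0], 0.93)]
rack [([333.0, 313.0, 108.0, 96.0], 0.64)]
spare_port [([210.0, 160.0, 61.0, 56.0], 0.8)]
[0.14609121 0.53025183 0.23132113] [[-9.64088898e-01  2.65579732e-01  4.50058011e-05]
 [ 2.65579734e-01  9.64088897e-01  5.12946805e-05]
 [-2.97667656e-05  6.14052607e-05 -9.99999998e-01]] 0.5 [-0.06374769  0.42032397  0.45072834]
```

View pics/top0.png

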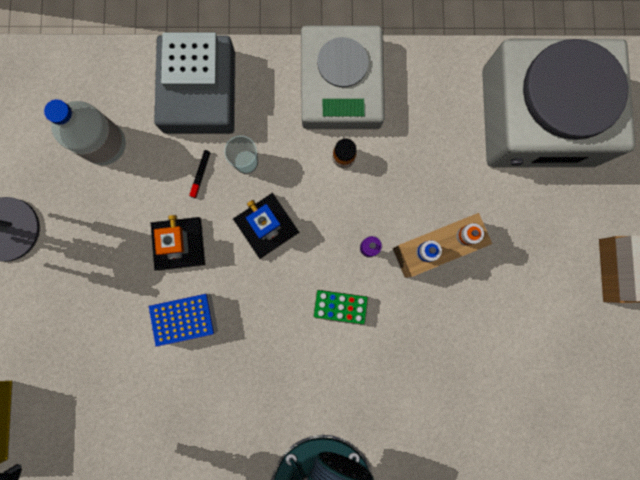

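View pics/side0.png

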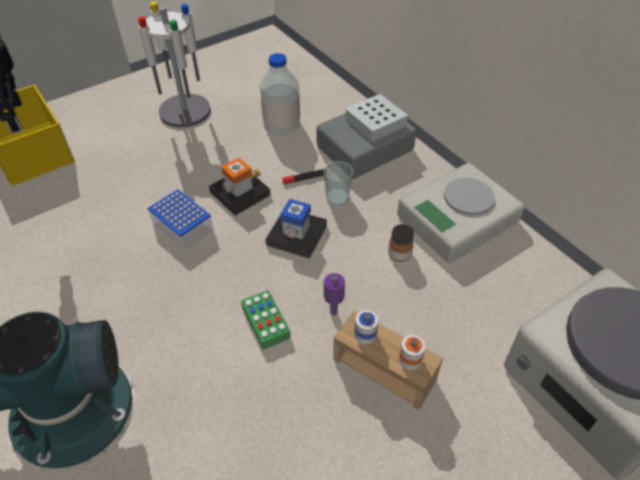

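The top view has three filter-shaped things: blue-banded at (431,251) in the plywood rack, orange-banded at (473,234) in the rack, and a purple one at (371,246) standing alone. The blue-banded one in the rack fits the task. The blue fitting is at (264,221) top and (296,215) side; the orange one at (168,241) is not to be used. I'll confirm in an enlarged crop.

Run:
```python
from h import *
t=cv2.imread("pics/top0.png"); s=cv2.imread("pics/side0.png")
c=lambda im,x,y,w,h:cv2.resize(im[y:y+h,x:x+w],(400,300),interpolation=cv2.INTER_CUBIC)
cv2.imwrite("pics/crop.png",np.vstack([np.hstack([c(t,400,220,80,60),c(t,224,191,80,60)]),np.hstack([c(s,340,300,80,60),c(s,256,190,80,60)])]))
```

```text
(no output)
```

View pics/crop.png

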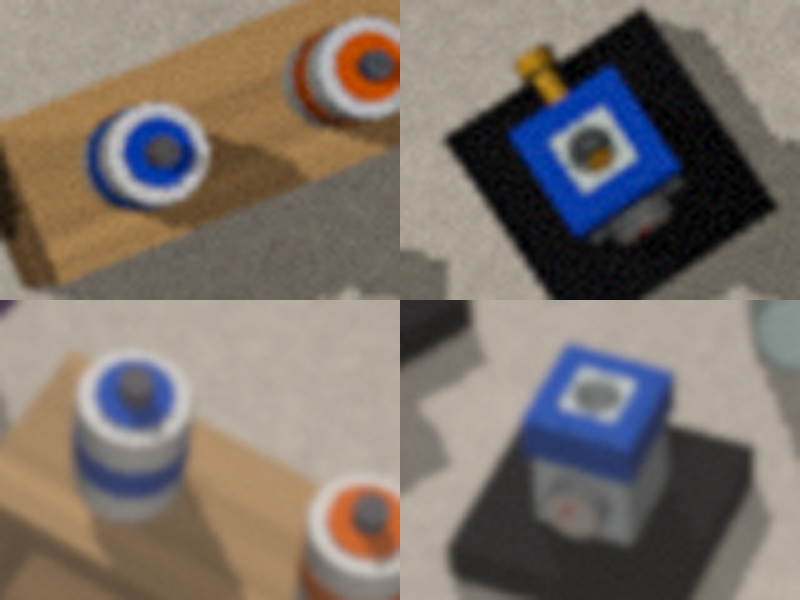

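The crops confirm the target: blue-banded white cylinder with a grey nub in the rack (top (432,250), side (367,318)). The blue-collared fitting's bore is at top (263,221) and side (295,208).

```bash
cat >> h.py <<'E'
from scipy.optimize import least_squares
def tri(obs):  # [(im,uv)]
    return least_squares(lambda P:np.concatenate([proj(i,P)-uv for i,uv in obs]),[.5,0,.1])
def cen(im,box,mask):  # centroid of the largest blob
    x,y,w,h=box; m=mask(cv2.cvtColor(im["color"][y:y+h,x:x+w],cv2.COLOR_BGR2HSV).astype(int)).astype(np.uint8)
    n,l,st,c=cv2.connectedComponentsWithStats(m); k=1+st[1:,4].argmax(); return c[k]+[x,y],st[k].tolist()
E
python3 - <<'E'
from h import *
T=imaging.get_image("top");S=imaging.get_image("side")
L=lambda x,y,lx,ly:np.array([x+(lx+.5)/5-.5,y+(ly+.5)/5-.5])
for nm,a,b,z in(("nubtop",L(400,220,164,150),L(340,300,136,78),.14),("disc",L(400,220,156,154),L(340,300,134,94),.13),("mouth",L(224,191,194,151),L(256,190,198,93.5),.085)):
    r=tri([(T,a),(S,b)]); print(nm,r.x.round(4),r.fun.round(2),"top@z",ray(T,a,z).round(4),"side@z",ray(S,b,z).round(4))
# rack orientation from top picture
hsv=cv2.cvtColor(T["color"],cv2.COLOR_BGR2HSV)
a=ray(T,[431,250.5],.13);b=ray(T,[473.4,233.4],.13);print(b-a,np.degrees(np.arctan2(*(b-a)[1::-1])))
c=[ray(T,L(224,191,*p),.085) for p in((110,132),(212,67),(280,167),(180,237))]
print(np.mean(c,0),[np.linalg.norm(c[i]-c[i-1]).round(3) for i in range(4)],np.degrees(np.arctan2(*(c[1]-c[0])[1::-1])))
E
```

```text
nubtop [ 0.4838 -0.2114  0.1457] [ 0.1  -0.22 -0.21  0.05] top@z [ 0.4838 -0.2126  0.14  ] side@z [ 0.4867 -0.2086  0.14  ]
disc [ 0.4835 -0.211   0.1357] [ 0.2  -0.42 -0.4   0.1 ] top@z [ 0.4831 -0.212   0.13  ] side@z [ 0.4867 -0.2084  0.13  ]
mouth [0.549 0.116 0.093] [ 0.06 -0.14 -0.16  0.03] top@z [0.5499 0.117  0.085 ] side@z [0.5534 0.1227 0.085 ]
[ 0.03249339 -0.08398527  0.        ] -68.8488504101554
[0.55007827 0.11638037 0.085     ] [np.float64(0.051), np.float64(0.049), np.float64(0.05), np.float64(0.049)] -57.35529291487936
```

Call:
apply_moves(
  deltas="0 0 0.133 0 0 0 0.085;0 0 0.133 0 0 0 0.085;0 0 0.133 0 0 0 0.085;0 0 0.133 0 0 0 0.085;0 0 0.133 0 0 0 0.085",
)

```text
time_s: 1.1
ee_pos: [0.1461, 0.5303, 0.2314]
tool_rot: [[-0.59, 0.807, 0.0], [0.807, 0.59, 0.0], [0.0, 0.0, -1.0]]
force: [0.5, 0.1, 0.4]
grip_width: 0.996
finger_force: 0.0
```

Call:
apply_moves(
  deltas="0 0 0.133 0 0 0 0.085;0 0 0.133 0 0 0 0.085;0 0 0 -0.047 0.003 0 0.085;0 0 0 -0.047 0.003 0 0.085;0 0 0 -0.047 0.003 0 0.085",
)

```text
time_s: 1.6
ee_pos: [0.2059, 0.4008, 0.2312]
tool_rot: [[-0.364, 0.931, 0.0], [0.931, 0.364, -0.0], [-0.0, 0.0, -1.0]]
force: [1.1, -0.0, 0.4]
grip_width: 0.994
finger_force: 0.0
```

Call:
apply_moves(
  deltas="0 0 0 -0.047 0.003 0 0.085;0 0 0 -0.047 0.003 0 0.085;0 0 0 -0.047 0.003 0 0.085;0 0 0 -0.047 0.003 0 0.085;0 0 0 -0.047 0.003 0 0.085",
)

```text
time_s: 2.1
ee_pos: [0.3051, 0.1869, 0.2317]
tool_rot: [[-0.363, 0.932, 0.002], [0.932, 0.363, 0.001], [0.0, 0.002, -1.0]]
force: [1.5, 0.8, -0.2]
grip_width: 0.995
finger_force: 0.0
```

Call:
apply_moves(
  deltas="0 0 0 -0.047 0.003 0 0.085;0 0 0 -0.047 0.003 0 0.085;0 0 0 -0.047 0.003 0 0.085;0 0 0 -0.047 0.003 0 0.085;0 0 0 -0.047 0.003 0 0.085",
)

```text
time_s: 2.6
ee_pos: [0.4044, -0.027, 0.2317]
tool_rot: [[-0.362, 0.932, 0.002], [0.932, 0.362, 0.0], [-0.0, 0.002, -1.0]]
force: [2.0, 0.6, 0.7]
grip_width: 0.995
finger_force: 0.0
```

Call:
apply_moves(
  deltas="0 0 0 -0.05 0.002 0 0.085;0 0 0 -0.05 0.002 0 0.085;0 0 0 -0.05 0.002 0 0.085;0 0 0 -0.05 0.003 0 0.085;0 0 0 0 0 0.03 0.085",
)

```text
time_s: 3.1
ee_pos: [0.4884, -0.2147, 0.2044]
tool_rot: [[-0.357, 0.934, 0.008], [0.934, 0.357, -0.007], [-0.009, 0.005, -1.0]]
force: [0.7, 1.4, 1.0]
grip_width: 1.0
finger_force: 0.0
```

Call:
apply_moves(
  deltas="0 0 0 0 0 0.01 0.085;0 0 0 0 0 0 0.085",
)

```text
time_s: 3.3
ee_pos: [0.4833, -0.207, 0.1888]
tool_rot: [[-0.363, 0.932, -0.005], [0.932, 0.363, 0.003], [0.005, -0.003, -1.0]]
force: [0.2, -0.1, -0.7]
grip_width: 0.993
finger_force: 0.0
```

Run:
```python
from h import *
s=bot.state();print(s["ee_pos"],s["tool_rot"],s["qpos"],s["force"])
S=imaging.get_image("side");T=imaging.get_image("top")
p=S["color"][200:380,250:490];q=T["color"][160:340,330:570]
cv2.imwrite("pics/a.png",cv2.resize(np.hstack([p,q]),(800,300),interpolation=cv2.INTER_CUBIC))
```

```text
[ 0.48332366 -0.20695925  0.18876946] [[-0.36267051  0.93190469 -0.00487432]
 [ 0.9319059   0.36268708  0.00307845]
 [ 0.00463667 -0.00342595 -0.99998338]] [-2.93709765e+01  2.84579832e+00  8.56427906e+01  1.67436754e-02
  9.18413020e+01 -5.06354734e+01] [ 0.15704668 -0.08579389 -0.72932724]
```

View pics/a.png

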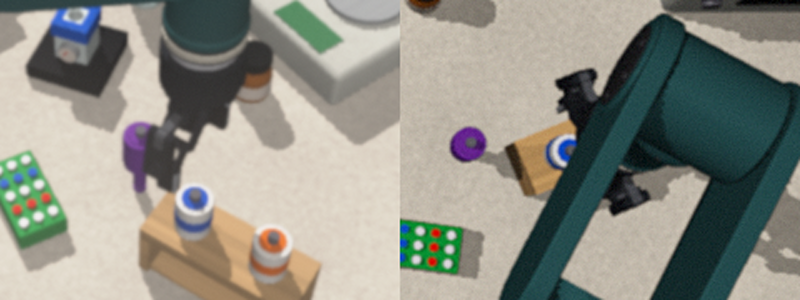

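Run:
```python
from h import *
s=bot.state();print(s["ee_pos"],s["force"])
R=s["tool_rot"];p=s["ee_pos"]
S=imaging.get_image("side");T=imaging.get_image("top")
for k in(-.05,0,.05):
  P=p+R@[0,k,-.013]; a,b=proj(S,P),proj(T,P); print(k,(a-[250,200])/.6,(b-[330,160])/.6)
```

```text
[ 0.48470009 -0.20713512  0.19202684] [ 0.39421699 -0.44326607  0.27490642]
-0.05 [168.22109029 189.70640774] [199.38255803 187.25126254]
0 [195.5196744  154.17310812] [180.71847355 143.60735294]
0.05 [221.3022528  120.61312275] [162.24731098 100.41457   ]
```

Call:
apply_moves(
  deltas="0 0 0 -0.003 -0.001 0.03 0.085;0 0 0 0 0 0.03 0.085;0 0 0 0 0 0.025 0.085;0 0 0 0 0 0.015 0.085;0 0 0 0 0 0.002 0.085",
)

```text
time_s: 4.0
ee_pos: [0.484, -0.21, 0.0882]
tool_rot: [[-0.364, 0.932, -0.002], [0.932, 0.364, 0.001], [0.002, -0.002, -1.0]]
force: [-0.8, 1.1, -0.9]
grip_width: 0.995
finger_force: 0.0
```

Call:
apply_moves(
  deltas="0 0 0 0 0 0 0.085;0 0 0 0 0 0 0.085;0 0 0 0 0 0 0.085",
)

```text
time_s: 4.3
ee_pos: [0.4859, -0.2115, 0.0912]
tool_rot: [[-0.363, 0.932, 0.003], [0.932, 0.363, -0.002], [-0.003, 0.002, -1.0]]
force: [-0.5, 0.1, 0.1]
grip_width: 0.997
finger_force: 0.0
```

Call:
apply_moves(
  deltas="0 0 0 0 0 0 0.05;0 0 0 0 0 0 0.045;0 0 0 0 0 0 0.035;0 0 0 0 0 0 0.03;0 0 0 0 0 0 0.03",
  grip_force=40,
)

```text
time_s: 4.8
ee_pos: [0.4851, -0.2113, 0.0897]
tool_rot: [[-0.363, 0.932, 0.001], [0.932, 0.363, -0.0], [-0.0, 0.001, -1.0]]
force: [-0.3, 0.9, 1.0]
grip_width: 0.456
finger_force: 40.3
```

Call:
apply_moves(
  deltas="0 0 0 0 0 0 0.03;0 0 0 0 0 0 0.03;0 0 0 0 0 0 0.03",
)

```text
time_s: 5.1
ee_pos: [0.4852, -0.2113, 0.0897]
tool_rot: [[-0.363, 0.932, 0.001], [0.932, 0.363, -0.0], [-0.001, 0.001, -1.0]]
force: [0.0, -0.5, 3.1]
grip_width: 0.459
finger_force: 40.3
```

Call:
apply_moves(
  deltas="0 0 0 0 0 -0.01 0.03;0 0 0 0 0 -0.025 0.03;0 0 0 0 0 -0.035 0.03;0 0 0 0 0 -0.035 0.03;0 0 0 0 0 -0.025 0.03",
)

```text
time_s: 5.6
ee_pos: [0.4851, -0.2112, 0.222]
tool_rot: [[-0.363, 0.932, 0.002], [0.932, 0.363, -0.001], [-0.001, 0.001, -1.0]]
force: [0.4, -0.7, -0.4]
grip_width: 0.458
finger_force: 41.6
```

Call:
apply_moves(
  deltas="0 0 0 0 0 -0.01 0.03;0 0 0 0 0 0 0.03;0 0 0 0 0 0 0.03",
)

```text
time_s: 5.9
ee_pos: [0.4843, -0.2107, 0.2276]
tool_rot: [[-0.363, 0.932, -0.003], [0.932, 0.363, 0.002], [0.002, -0.002, -1.0]]
force: [0.5, 0.4, -1.0]
grip_width: 0.463
finger_force: 41.6
```

Run:
```python
from h import *
f=[]
for i in range(8):
  S=imaging.get_image("side"); s=bot.state(); f.append(s["force"])
print(s["ee_pos"],np.mean(f,0),np.std(f,0),s["grip_width"],s["time_s"])
d=np.array([.066,.330]); R=s["tool_rot"][:2,:2]; print(R.T@d)
```

```text
[ 0.48473482 -0.21105959  0.22867893] [ 0.0644507   0.15266025 -0.5472864 ] [0.18196555 0.3123398  0.66139607] 0.4617129676517226 6.3
[0.2836289  0.18113704]
```

Call:
apply_moves(
  deltas="0 0 0 0.016 0.01 0 0.03;0 0 0 0.032 0.02 0 0.03;0 0 0 0.036 0.023 0 0.03;0 0 0 0.036 0.023 0 0.03;0 0 0 0.036 0.023 0 0.03",
)

```text
time_s: 6.8
ee_pos: [0.5207, -0.0284, 0.2294]
tool_rot: [[-0.362, 0.932, 0.0], [0.932, 0.362, 0.0], [-0.0, 0.0, -1.0]]
force: [0.4, -0.9, -0.9]
grip_width: 0.457
finger_force: 41.6
```

Call:
apply_moves(
  deltas="0 0 0 0.036 0.023 0 0.03;0 0 0 0.036 0.023 0 0.03;0 0 0 0.032 0.02 0 0.03;0 0 0 0.016 0.01 0 0.03;0 0 0 0.008 0.006 0 0.03",
)

```text
time_s: 7.3
ee_pos: [0.5506, 0.1212, 0.229]
tool_rot: [[-0.365, 0.931, -0.0], [0.931, 0.365, 0.0], [0.0, -0.0, -1.0]]
force: [0.8, 0.8, -1.4]
grip_width: 0.458
finger_force: 41.6
```

Call:
apply_moves(
  deltas="0 0 0 0 0 0.02 0.03;0 0 0 0 0 0.02 0.03;0 0 0 0 0 0.01 0.03;0 0 0 0 0 0 0.03;0 0 0 0 0 0 0.03",
)

```text
time_s: 7.8
ee_pos: [0.5509, 0.1187, 0.1799]
tool_rot: [[-0.362, 0.932, 0.001], [0.932, 0.362, 0.0], [-0.0, 0.001, -1.0]]
force: [0.5, -0.2, -0.1]
grip_width: 0.46
finger_force: 41.6
```

Run:
```python
from h import *
for i in range(6): S=imaging.get_image("side")
s=bot.state();print(s["ee_pos"],s["tool_rot"].round(4).tolist(),s["force"],s["time_s"])
T=imaging.get_image("top")
p=s["ee_pos"]
for P in(p+[0,0,-.0677],p+[0,0,-.0097]): print(proj(S,P),proj(T,P))
x,y=proj(S,p+[0,0,-.06]).astype(int); u,v=proj(T,p+[0,0,-.06]).astype(int); print(x,y,u,v)
cv2.imwrite("pics/b_side.png",S["color"]);
cv2.imwrite("pics/b.png",cv2.resize(np.hstack([S["color"][y-50:y+50,x-60:x+60],T["color"][v-50:v+50,u-60:u+60]]),(800,333),interpolation=cv2.INTER_CUBIC))
```

```text
[0.5510424  0.11914698 0.18028676] [[-0.3624, 0.932, 0.0017], [0.932, 0.3624, 0.0003], [-0.0004, 0.0017, -1.0]] [ 0.44056146 -0.77470215 -0.99516942] 8.1
[294.66821561 200.48730187] [259.8354725 218.2539404]
[293.52961116 180.02688736] [256.37686121 213.63932646]
294 197 259 217
```

View pics/b.png

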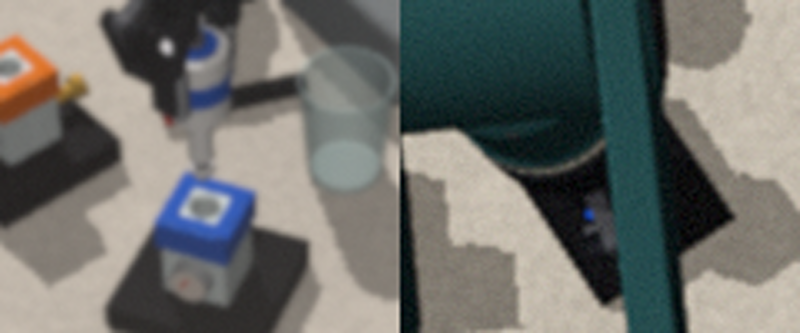

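Call:
apply_moves(
  deltas="0 0 0 0 0 0.01 0.03;0 0 0 0 0 0.01 0.03;0 0 0 0 0 0.002 0.03;0 0 0 0 0 0 0.03",
)

```text
time_s: 8.55
ee_pos: [0.5499, 0.1191, 0.1558]
tool_rot: [[-0.363, 0.932, -0.003], [0.932, 0.363, -0.0], [0.001, -0.003, -1.0]]
force: [1.2, -0.3, -1.2]
grip_width: 0.459
finger_force: 41.6
```

Run:
```python
from h import *
f=[];A=[]
for i in range(8):
  S=imaging.get_image("side"); A.append(S["color"].astype(float)); f.append(bot.state()["force"])
s=bot.state();p=s["ee_pos"];print(p,np.mean(f,0),s["time_s"])
I=np.mean(A[3:],0).astype(np.uint8)
for z in(-.0677,-.0097,.0503): print(proj(S,p+[0,0,z]))
cv2.imwrite("pics/c.png",cv2.resize(I[160:240,250:340],(675,600),interpolation=cv2.INTER_CUBIC))
```

```text
[0.55082917 0.11920974 0.1577127 ] [-0.04684275 -0.04743919 -0.48099262] 8.95
[294.98948638 208.09024795]
[293.87835114 188.18929987]
[292.64148544 166.03646091]
```

View pics/c.png

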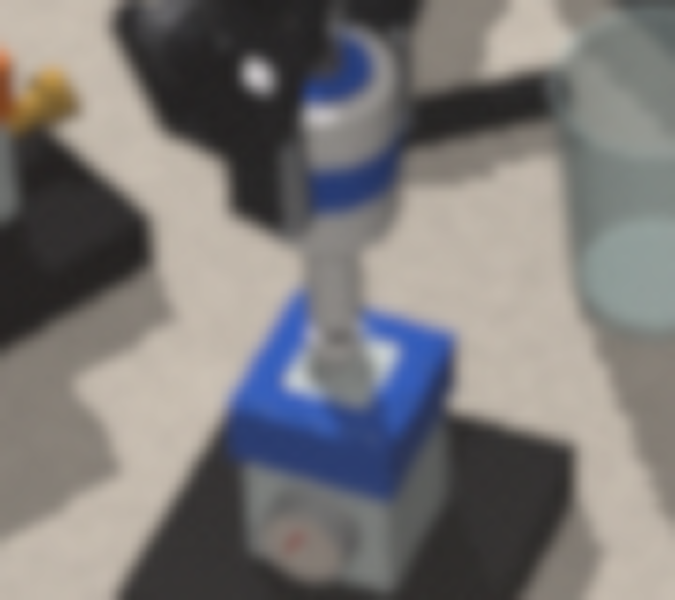

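Side view: the stem axis is at crop (337,300), the tip is just above the bore mouth at (343,368), and the two are aligned to about 1 mm. Next I descend gently and watch the forces.

Call:
apply_moves(
  deltas="0 0 0 0 0 0.0015 0.03;0 0 0 0 0 0.0015 0.03;0 0 0 0 0 0.0015 0.03;0 0 0 0 0 0.0015 0.03;0 0 0 0 0 0.0015 0.03",
)

```text
time_s: 9.45
ee_pos: [0.5506, 0.1192, 0.1496]
tool_rot: [[-0.363, 0.932, -0.0], [0.932, 0.363, 0.0], [0.0, -0.0, -1.0]]
force: [-0.0, 0.2, -0.5]
grip_width: 0.456
finger_force: 41.6
```

Call:
apply_moves(
  deltas="0 0 0 0 0 0.001 0.03;0 0 0 0 0 0.001 0.03;0 0 0 0 0 0.001 0.03;0 0 0 0 0 0.001 0.03;0 0 0 0 0 0.001 0.03",
)

```text
time_s: 9.95
ee_pos: [0.5511, 0.1193, 0.1451]
tool_rot: [[-0.363, 0.932, 0.001], [0.932, 0.363, 0.0], [-0.0, 0.001, -1.0]]
force: [1.2, -0.4, -1.3]
grip_width: 0.46
finger_force: 41.6
```

```bash
cat > m.py <<'E'
from h import *
f=[];m=[];p=[]
for i in range(8):
  S=imaging.get_image("side"); s=bot.state(); f.append(s["force"]);m.append(s["moment"]);p.append(s["ee_pos"])
R=s["tool_rot"];F=np.mean(f,0)
print("pos",np.mean(p,0).round(5),"F",F.round(2),"F_tool",(R.T@F).round(2),"std",np.std(f,0).round(2),"M",np.mean(m,0).round(3),"gw",round(s["grip_width"],4),s["time_s"])
E
python3 m.py
```

```text
pos [0.55102 0.11931 0.14493] F [ 1.91  0.5  -0.77] F_tool [-0.23  1.96  0.77] std [0.53 0.51 0.43] M [ 0.13  -0.406  0.009] gw 0.458 10.35
```

Call:
apply_moves(
  deltas="0 0 0 0 0.0006 0 0.03;0 0 0 0 0 0 0.03",
)

```text
time_s: 10.55
ee_pos: [0.5511, 0.1194, 0.1449]
tool_rot: [[-0.363, 0.932, -0.0], [0.932, 0.363, -0.0], [0.0, -0.0, -1.0]]
force: [1.5, 0.8, -0.1]
grip_width: 0.46
finger_force: 41.5
```

```bash
python3 m.py
```

```text
pos [0.55114 0.11936 0.14486] F [ 1.06  0.55 -0.04] F_tool [0.13 1.18 0.04] std [0.46 0.65 0.34] M [ 0.092 -0.267  0.011] gw 0.4579 10.95
```

Call:
apply_moves(
  deltas="0 0 0 0 0.0009 0 0.03;0 0 0 0 0 0 0.03",
)

```text
time_s: 11.15
ee_pos: [0.5515, 0.1196, 0.1444]
tool_rot: [[-0.363, 0.932, -0.002], [0.932, 0.363, -0.0], [0.0, -0.002, -1.0]]
force: [-0.7, -0.3, -0.6]
grip_width: 0.457
finger_force: 41.6
```

```bash
python3 m.py
```

```text
pos [0.55175 0.11968 0.14456] F [-0.3   0.52 -0.73] F_tool [ 0.6  -0.09  0.73] std [0.64 0.38 0.56] M [-0.008  0.02   0.008] gw 0.4555 11.55
```

Call:
apply_moves(
  deltas="0 0 0 0.0003 0.0004 0.0015 0.03;0 0 0 0 0 0.0015 0.03;0 0 0 0 0 0.0015 0.03;0 0 0 0 0 0.0015 0.03;0 0 0 0 0 0.0015 0.03",
)

```text
time_s: 12.05
ee_pos: [0.5522, 0.1202, 0.1371]
tool_rot: [[-0.363, 0.932, -0.0], [0.932, 0.363, 0.0], [0.0, -0.0, -1.0]]
force: [-0.2, -1.0, -0.0]
grip_width: 0.46
finger_force: 41.6
```

```bash
python3 m.py
```

```text
pos [0.55226 0.12015 0.13722] F [ 0.14 -0.06 -0.34] F_tool [-0.11  0.11  0.34] std [0.31 0.24 0.55] M [-0.002  0.006 -0.003] gw 0.4616 12.45
```

Free in the bore at about 15.5 mm depth. I'll continue with 1 mm rows.

Call:
apply_moves(
  deltas="0 0 0 0 0 0.001 0.03;0 0 0 0 0 0.001 0.03;0 0 0 0 0 0.001 0.03;0 0 0 0 0 0.001 0.03",
)

```text
time_s: 12.85
ee_pos: [0.5523, 0.1201, 0.1332]
tool_rot: [[-0.363, 0.932, -0.0], [0.932, 0.363, 0.0], [0.0, -0.0, -1.0]]
force: [-0.4, 1.1, -1.1]
grip_width: 0.46
finger_force: 41.6
```

Call:
apply_moves(
  deltas="0 0 0 0 0 0.001 0.03;0 0 0 0 0 0.001 0.03;0 0 0 0 0 0.001 0.03",
)

```text
time_s: 13.15
ee_pos: [0.5523, 0.1202, 0.1302]
tool_rot: [[-0.363, 0.932, -0.0], [0.932, 0.363, 0.0], [0.0, -0.0, -1.0]]
force: [-1.2, 0.5, -1.2]
grip_width: 0.458
finger_force: 41.6
```

Call:
apply_moves(
  deltas="0 0 0 0 0 0.001 0.03;0 0 0 0 0 0.001 0.03;0 0 0 0 0 0.001 0.03",
)

```text
time_s: 13.45
ee_pos: [0.5523, 0.1202, 0.1272]
tool_rot: [[-0.363, 0.932, 0.0], [0.932, 0.363, 0.0], [0.0, 0.0, -1.0]]
force: [0.4, -0.5, -0.8]
grip_width: 0.454
finger_force: 41.6
```

Call:
apply_moves(
  deltas="0 0 0 0 0 0.001 0.03;0 0 0 0 0 0.001 0.03",
)

```text
time_s: 13.65
ee_pos: [0.5523, 0.1202, 0.1252]
tool_rot: [[-0.363, 0.932, 0.0], [0.932, 0.363, 0.0], [0.0, 0.0, -1.0]]
force: [0.1, 0.6, -1.2]
grip_width: 0.46
finger_force: 41.6
```

Call:
apply_moves(
  deltas="0 0 0 0 0 0.001 0.03;0 0 0 0 0 0.001 0.03",
)

```text
time_s: 13.85
ee_pos: [0.5525, 0.1201, 0.1237]
tool_rot: [[-0.363, 0.932, 0.001], [0.932, 0.363, -0.0], [-0.0, 0.001, -1.0]]
force: [-0.5, -1.1, 1.2]
grip_width: 0.462
finger_force: 41.8
```

Call:
apply_moves(
  deltas="0 0 0 0 0 0.001 0.03;0 0 0 0 0 0.001 0.03",
)

```text
time_s: 14.05
ee_pos: [0.5527, 0.1202, 0.1222]
tool_rot: [[-0.363, 0.932, 0.002], [0.932, 0.363, 0.0], [-0.0, 0.002, -1.0]]
force: [-0.2, 0.8, 3.9]
grip_width: 0.461
finger_force: 42.0
```

Call:
apply_moves(
  deltas="0 0 0 0 0 0.001 0.03;0 0 0 0 0 0.001 0.03",
)

```text
time_s: 14.25
ee_pos: [0.5529, 0.1202, 0.1208]
tool_rot: [[-0.363, 0.932, 0.002], [0.932, 0.363, 0.0], [-0.001, 0.002, -1.0]]
force: [-1.7, -0.9, 9.7]
grip_width: 0.46
finger_force: 42.5
```

Call:
apply_moves(
  deltas="0 0 0 0 0 0.001 0.03;0 0 0 0 0 0.001 0.03",
)

```text
time_s: 14.45
ee_pos: [0.5523, 0.1202, 0.1172]
tool_rot: [[-0.363, 0.932, 0.0], [0.932, 0.363, 0.0], [-0.0, 0.0, -1.0]]
force: [0.4, -1.0, 1.2]
grip_width: 0.461
finger_force: 41.9
```

Call:
apply_moves(
  deltas="0 0 0 0 0 0.001 0.03;0 0 0 0 0 0.001 0.03",
)

```text
time_s: 14.65
ee_pos: [0.5523, 0.1201, 0.1156]
tool_rot: [[-0.363, 0.932, 0.0], [0.932, 0.363, 0.0], [-0.0, 0.0, -1.0]]
force: [-1.0, -0.8, 5.1]
grip_width: 0.459
finger_force: 41.9
```

Call:
apply_moves(
  deltas="0 0 0 0 0 0.001 0.03;0 0 0 0 0 0.001 0.03",
)

```text
time_s: 14.85
ee_pos: [0.5524, 0.1202, 0.1139]
tool_rot: [[-0.363, 0.932, 0.0], [0.932, 0.363, 0.0], [-0.0, 0.0, -1.0]]
force: [-1.3, -0.8, 5.0]
grip_width: 0.459
finger_force: 42.0
```

Call:
apply_moves(
  deltas="0 0 0 0 0 0.0008 0.03;0 0 0 0 0 0.0007 0.03",
)

```text
time_s: 15.05
ee_pos: [0.5524, 0.1201, 0.1121]
tool_rot: [[-0.363, 0.932, 0.0], [0.932, 0.363, 0.0], [-0.0, 0.0, -1.0]]
force: [-1.2, -0.5, 5.9]
grip_width: 0.456
finger_force: 42.0
```

Call:
apply_moves(
  deltas="0 0 0 0 0 0.0005 0.03;0 0 0 0 0 0.0005 0.03",
)

```text
time_s: 15.25
ee_pos: [0.5524, 0.1201, 0.1115]
tool_rot: [[-0.363, 0.932, 0.001], [0.932, 0.363, 0.0], [-0.0, 0.001, -1.0]]
force: [-2.0, -0.8, 9.1]
grip_width: 0.455
finger_force: 42.4
```

```bash
python3 m.py
```

```text
pos [0.5524  0.12014 0.11156] F [-1.74 -0.67  6.99] F_tool [ 0.   -1.86 -6.99] std [0.41 0.44 0.49] M [-0.156  0.409 -0.016] gw 0.4597 15.65
```

Call:
apply_moves(
  deltas="0 0 0 0 -0.0004 0.0005 0.03;0 0 0 0 0 0 0.03",
)

```text
time_s: 15.85
ee_pos: [0.5523, 0.1201, 0.1116]
tool_rot: [[-0.363, 0.932, 0.002], [0.932, 0.363, 0.0], [-0.0, 0.002, -1.0]]
force: [-2.1, -0.2, 8.5]
grip_width: 0.455
finger_force: 42.3
```

Call:
apply_moves(
  deltas="0 0 0 0 0 0.0005 0.03;0 0 0 0 0 0 0.03",
)

```text
time_s: 16.05
ee_pos: [0.5524, 0.1201, 0.1115]
tool_rot: [[-0.363, 0.932, 0.002], [0.932, 0.363, 0.0], [-0.0, 0.002, -1.0]]
force: [-2.7, -0.6, 9.6]
grip_width: 0.457
finger_force: 42.6
```

```bash
python3 m.py
```

```text
pos [0.55237 0.1201  0.11152] F [-2.42 -0.68  9.73] F_tool [ 0.24 -2.48 -9.74] std [0.39 0.47 0.5 ] M [-0.154  0.538  0.001] gw 0.4589 16.45
```

Call:
apply_moves(
  deltas="0 0 0 0 0 0.0008 0.03;0 0 0 0 0 0 0.03;0 0 0 0 0 0 0.03",
)

```text
time_s: 16.75
ee_pos: [0.5525, 0.1201, 0.1115]
tool_rot: [[-0.363, 0.932, 0.002], [0.932, 0.363, 0.0], [-0.001, 0.002, -1.0]]
force: [-2.8, -1.6, 12.3]
grip_width: 0.456
finger_force: 43.0
```

```bash
python3 m.py
```

```text
pos [0.55252 0.12011 0.11149] F [-3.36 -0.73 12.21] F_tool [  0.53  -3.37 -12.22] std [0.56 0.35 0.54] M [-0.2    0.738 -0.   ] gw 0.4581 17.15
```

Call:
apply_moves(
  deltas="0 0 0 0 0 -0.001 0.03;0 0 0 0 0 -0.001 0.03;0 0 0 0 0 -0.001 0.03;0 0 0 0 0 -0.001 0.03;0 0 0 0 0 0 0.03",
)

```text
time_s: 17.65
ee_pos: [0.5523, 0.1201, 0.1129]
tool_rot: [[-0.363, 0.932, 0.001], [0.932, 0.363, 0.0], [-0.0, 0.001, -1.0]]
force: [1.5, 0.0, 2.9]
grip_width: 0.462
finger_force: 41.8
```

Call:
apply_moves(
  deltas="0 0 0 0 0 -0.001 0.03;0 0 0 0 0 -0.001 0.03;0 0 0 0 0 0 0.03",
)

```text
time_s: 17.95
ee_pos: [0.5517, 0.12, 0.1136]
tool_rot: [[-0.363, 0.932, -0.001], [0.932, 0.363, 0.0], [0.001, -0.001, -1.0]]
force: [2.8, 0.8, -5.3]
grip_width: 0.462
finger_force: 41.2
```

```bash
python3 m.py
```

```text
pos [0.55164 0.12002 0.11406] F [ 3.66  0.95 -6.07] F_tool [-0.44  3.76  6.07] std [0.35 0.38 0.91] M [ 0.219 -0.899  0.022] gw 0.4551 18.35
```

Call:
apply_moves(
  deltas="0 0 0 0 0.0006 -0.001 0.03;0 0 0 0 0 -0.001 0.03;0 0 0 0 0 -0.0005 0.03;0 0 0 0 0 0 0.03",
)

```text
time_s: 18.75
ee_pos: [0.5517, 0.1201, 0.1162]
tool_rot: [[-0.363, 0.932, -0.003], [0.932, 0.363, -0.0], [0.001, -0.002, -1.0]]
force: [3.1, -0.3, -12.5]
grip_width: 0.457
finger_force: 41.8
```

```bash
python3 m.py
```

```text
pos [0.55167 0.12008 0.11627] F [  3.32   0.38 -15.78] F_tool [-0.86  3.27 15.77] std [0.48 0.35 1.22] M [ 0.1   -0.773  0.007] gw 0.4583 19.15
```

The collet is at its upper stop with a pull of about 15 N, so the lock is proved. Now I let it settle back.

Call:
apply_moves(
  deltas="0 0 0 0 0 0.001 0.03;0 0 0 0 -0.0003 0.001 0.03;0 0 0 0 0 0.001 0.03;0 0 0 0 0 0.001 0.03;0 0 0 0 0 0 0.03",
)

```text
time_s: 19.65
ee_pos: [0.5519, 0.12, 0.1144]
tool_rot: [[-0.363, 0.932, -0.0], [0.932, 0.363, -0.0], [-0.0, -0.0, -1.0]]
force: [-1.6, -0.7, -6.3]
grip_width: 0.458
finger_force: 42.8
```

```bash
python3 m.py
```

```text
pos [0.55199 0.12005 0.11405] F [-2.52 -0.91 -5.8 ] F_tool [ 0.06 -2.67  5.8 ] std [0.56 0.68 0.61] M [-0.192  0.577  0.005] gw 0.4574 20.05
```

Call:
apply_moves(
  deltas="0 0 0 0 -0.0004 0.0007 0.03;0 0 0 0 -0.0003 0.0007 0.03;0 0 0 0 0 0 0.03;0 0 0 0 0 0 0.03",
)

```text
time_s: 20.45
ee_pos: [0.5521, 0.12, 0.113]
tool_rot: [[-0.363, 0.932, 0.002], [0.932, 0.363, 0.0], [-0.0, 0.002, -1.0]]
force: [-2.6, 0.7, -0.9]
grip_width: 0.458
finger_force: 43.3
```

```bash
python3 m.py
```

```text
pos [0.5521  0.11999 0.11296] F [-2.43 -0.19  0.21] F_tool [ 0.71 -2.33 -0.21] std [0.65 0.65 0.83] M [-0.089  0.581 -0.005] gw 0.4551 20.85
```

Call:
apply_moves(
  deltas="0 0 0 0 -0.0006 0 0.03;0 0 0 0 0 0 0.03;0 0 0 0 0 0 0.045;0 0 0 0 0 0 0.055;0 0 0 0 0 0 0.07",
)

```text
time_s: 21.35
ee_pos: [0.5512, 0.1196, 0.112]
tool_rot: [[-0.363, 0.932, 0.0], [0.932, 0.363, 0.0], [-0.0, 0.0, -1.0]]
force: [-0.6, 0.1, 0.2]
grip_width: 0.794
finger_force: 0.0
```

Call:
apply_moves(
  deltas="0 0 0 0 0 0 0.085;0 0 0 0 0 0 0.085;0 0 0 0 0 0 0.085",
)

```text
time_s: 21.65
ee_pos: [0.551, 0.1196, 0.1121]
tool_rot: [[-0.363, 0.932, 0.0], [0.932, 0.363, 0.0], [0.0, 0.0, -1.0]]
force: [-0.3, 0.7, 0.1]
grip_width: 0.997
finger_force: 0.0
```

Call:
apply_moves(
  deltas="0 0 0 0 0 -0.01 0.085;0 0 0 0 0 -0.02 0.085;0 0 0 0 0 -0.03 0.085;0 0 0 0 0 -0.03 0.085;0 0 0 0 0 -0.02 0.085",
)

```text
time_s: 22.15
ee_pos: [0.5518, 0.1197, 0.2258]
tool_rot: [[-0.363, 0.932, 0.004], [0.932, 0.363, 0.001], [-0.001, 0.004, -1.0]]
force: [-1.0, 0.2, 0.8]
grip_width: 0.997
finger_force: 0.0
```

Call:
apply_moves(
  deltas="0 0 0 -0.02 -0.03 0 0.085;0 0 0 -0.02 -0.03 0 0.085;0 0 0 -0.02 -0.03 0 0.085;0 0 0 -0.02 -0.03 0 0.085;0 0 0 0 0 0 0.085",
)

```text
time_s: 22.65
ee_pos: [0.4666, -0.001, 0.2234]
tool_rot: [[-0.359, 0.933, 0.001], [0.933, 0.359, -0.002], [-0.002, 0.001, -1.0]]
force: [0.3, 0.1, 0.0]
grip_width: 0.995
finger_force: 0.0
```

```bash
python3 m.py
python3 - <<'E'
from h import *
S=imaging.get_image("side");T=imaging.get_image("top")
cv2.imwrite("pics/d.png",cv2.resize(np.hstack([S["color"][130:270,210:390],T["color"][150:290,170:350]]),(800,311),interpolation=cv2.INTER_CUBIC))
E
```

```text
pos [0.4685  0.0019  0.22258] F [-0.28  0.15  0.07] F_tool [ 0.24 -0.2  -0.07] std [0.4  0.45 0.39] M [-0.025 -0.023  0.006] gw 0.9956 23.05
```

View pics/d.png

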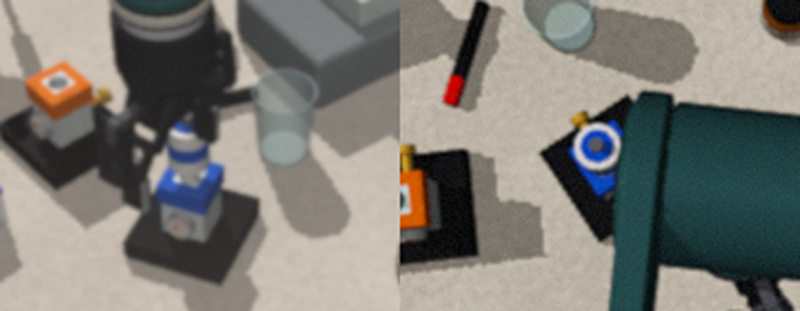

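The filter stands upright and low in the blue fitting (side crop (188,160), top crop (598,146)). The gripper is clear and the neighbours look undisturbed.

```bash
python3 -c "
from bench import workorder
print(workorder.close_job())"
```

```text
the job is handed in; nothing more can be done
None
```

The blue filter is locked in the blue fitting: it held a pull of about 15 N, was let settle back and released upright, and the job is handed in; no verdict came back.

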